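# Scoop the ball spacers into the empty compartment

### The job

Pick up the small metal scoop by its upright black handle, scoop up both white ball spacers lying in the two-compartment steel tray so that both ride in the lifted scoop together, and tip them out into the tray's other, empty compartment. Then stand the scoop upright on the worktop outside the tray and let go of it. Do not touch the spacers with the gripper.

Things in the scene. Friction and masses are not known exactly. Their poses are not given: they have to be found in the camera images.
- scoop: Metal scoop, 120 g, standing on its flat pan. Origin: centre of pan underside, z up. Pan 80 (x) x 72 mm, 2 mm floor bevelled to 1.2 at the lip, inner width 68; open mouth and lip at x=-40, facing roughly to the robot (yaw to 0.5 rad); side walls 22 high, back wall 26 high at x=+40. Black upright handle, 20x20 mm square, sides along x and y, centred at x=+30, y=0, from z=34 to 102.
- tray: Fixed steel tray, 188 (x) x 194 (y) x 36 mm high. Origin: centre of underside, z up; -x end roughly to the robot (yaw to 0.25 rad). Floor top z=8. Two compartments, each 180 mm long, x -90 to +90: y +3 to +93 (holds the spacers at the start) and y -93 to -3 (empty). Upright walls, 4 mm, divider 6 mm. Pieces pushed against an end wall ride onto the scoop.
- spacer_0: One of two equal white nylon ball spacers: 24 mm ball with a 9 mm flat at top and bottom, 22.2 mm high, 16 g, dark bore mouth. Origin: centre of lower flat. Slick (friction 0.15); tips over and rolls when tilted over 20 degrees. Starts standing in the tray's +y compartment, centre 15 to 50 mm from its -x end wall, within 17 mm of its middle line (tray y=48).
- spacer_1: The other of two equal white nylon ball spacers: 24 mm ball with a 9 mm flat at top and bottom, 22.2 mm high, 16 g, dark bore mouth. Origin: centre of lower flat. Slick (friction 0.15); tips over and rolls when tilted over 20 degrees. Starts standing in the tray's +y compartment, centre 15 to 50 mm from its -x end wall, within 17 mm of its middle line (tray y=48).
Things that resemble listed ones, but are neither listed nor needed, are in the scene too. What is shaped like the spacer_0 but pink or purple is not meant.

How it is judged:
On the way:
1. both spacers ride in the scoop, lifted clear of the tray (x of spacer_0 in the frame of scoop between -0.042 and 0.04 m and y of spacer_0 in the frame of scoop between -0.036 and 0.036 m and z of spacer_0 in the frame of scoop between -0.008 and 0.036 m and x of spacer_1 in the frame of scoop between -0.042 and 0.04 m and y of spacer_1 in the frame of scoop between -0.036 and 0.036 m and z of spacer_1 in the frame of scoop between -0.008 and 0.036 m and height (world z) of scoop above 0.03 m and contact force between scoop and tray below 0.1 N), for 0.2 s.
At the end, for the whole second after the job is handed in: Both spacers lie at rest in the compartment that was empty (tray y < 0, below the rim), and the scoop stands upright (within 10 degrees) on the worktop outside the tray, released and at rest (x of spacer_0 in the frame of tray between -0.092 and 0.092 m and y of spacer_0 in the frame of tray between -0.095 and -0.001 m and z of spacer_0 in the frame of tray between 0 and 0.034 m and x of spacer_1 in the frame of tray between -0.092 and 0.092 m and y of spacer_1 in the frame of tray between -0.095 and -0.001 m and z of spacer_1 in the frame of tray between 0 and 0.034 m and linear speed of each of spacer_0, spacer_1 below 0.05 m/s and height (world z) of scoop below 0.005 m and angle between scoop's own z axis and vertical below 0.17 rad and linear speed of scoop below 0.02 m/s); the robot touches nothing.
It fails at once if the gripper touches a spacer (contact force between any of the fingers, the arm and spacer_0 above 0.5 N or contact force between any of the fingers, the arm and spacer_1 above 0.5 N).
It also fails if it takes over 58 s, if anything falls off the work surface, if the arm or the gripper's body presses on something with over 40 N, if the wrist force passes 120 N, or if a joint passes its speed limit or range.

### The arm

A 7-joint arm with a two-finger parallel gripper is mounted at the origin on a cart in front of the work surface, level with it; the furniture and walls round the work are solid. World frame = base frame: x ahead of the robot, y to its left, z up, the work surface at z = 0. Lengths are in m, angles in rad, forces in N, time in s.
With the tool pointing down it reaches from about 0.4 to 0.85 m from the base axis. Payload 4.5 kg.
Tool frame: the origin (TCP) lies at the very end of the fingers, on their centre line; the grasp point (between the pads) lies 19 mm behind it (r.pinch_z is the distance from the TCP to the grasp point, in m); z points along the fingers, y is the line along which they close (so a half turn about z gives the same grasp; the last joint's range is limited). The gripper opens to 88 mm and grips with 3 to 60 N. Pads are 18 mm wide; open, the fingers measure 123 mm over their backs; the gripper's body (75 mm by 187 mm) begins 45 mm behind the grasp point.
Start: joints at [-1.174, 0.689, -0.195, 1.565, 0.157, 0.902, -0.215], TCP at [0.222, 0.584, 0.239] pointing down, gripper open.
Joint ranges: [-3.01, 3.01], [-0.46, 2.08], [-1.47, 1.51], [0.13, 2.56], [-1, 4.14], [0.04, 2.09], [-2.66, 2.66]. Speed limits (rad/s): [2.57, 2.57, 3.14, 3.14, 3.14, 3.14, 3.14].

### API

Orientations are given as a unit quaternion [x, y, z, w].
In Python, from plant import r, cams gives the robot as it stands.
- The arm moves only by the shell command python3 -m pendant 'ROWS' [FORCE]. ROWS is JSON, a list of rows, each a list of 3 entries, a list of its own where there are three numbers: the closure, from -1 (fully open) to 1 (shut), then the shift along the tool's x, y, z in mm, then the turn, a rotation vector about the tool's x, y, z in degrees. A call has 1 to 8 rows; each row shifts and turns the commanded pose from where the row before left it, along the tool's axes as they then stand; what a row does not reach is not made up. A row lasts 1/8 s, in which the tool goes at most 62.5 mm and 10.7 degrees, less where a joint would pass 70% of its speed; a pose out of reach is approached as far as the arm can. A call with a gripper value outside its range is refused whole. The fingers move at their own pace and stop on an object; FORCE is the grip in N (left out, the last holds). Time passes only in rows, so rows that do not move let the fingers close. It gives the time, the measured TCP pose, the force, the opening and the grip force at its end, in the units of the state.
- r.get_state(): the state, without advancing time (a new reading comes with each control period).
- cams.snapshot(name): name is "scene" or "top"; returns a dict with "img" (420x560x3 uint8, red, green, blue), "camera_matrix" (3x3 intrinsics, pixels), "camera_from_world" (4x4, takes a point from world to camera coordinates). Camera axes: x right, y up, looking along -z (the intrinsics and any distortion apply to the point x, -y, -z); pixel columns grow to the right and rows downward; lengths in m; the calibration is good to about 2 mm. A picture is of the moment at which its call begins. There is no depth.
- r.finish_job(): hands the job in; it is judged then, once.
The state is a dict: "clock": time; "q": joint angles; "qd": joint speeds; "joint_torque": joint torques, N m; "tool_pos": TCP position; "eef_rot": TCP orientation; "contact_force": force on the tool from outside, world axes, zero at the start; "moment": the same for the moment, N m; "opening": opening from 0.0 (shut) to 1.0 (fully open); "finger_force": force on a finger pad.
Only numpy, scipy, OpenCV 4.12 (cv2) and the standard library are available. Lean on these libraries where they do the work, as an engineer would, in place of code of your own. Each camera call takes 0.05 s, during which the arm holds its last target. There are 200 camera calls.

## Working session

There is one attempt and no reset: what is moved stays moved. The work goes in short steps, Python scripts to look and compute and a shell command to move; the robot and the scene stay as the last step left them, time stands still between calls to the robot, and variables do not carry over. Pictures are saved under pics/ and viewed, at most 10 in all, crops included, and the job is handed in when it is done.

```bash
mkdir -p pics; ls
python3 - <<'E'
from plant import r,cams
import cv2,numpy as np
for n in ("scene","top"):
    s=cams.snapshot(n); cv2.imwrite(f"pics/{n}0.png",s["img"][:,:,::-1]); np.savez(f"{n}0.npz",**s)
    print(n,s["camera_matrix"].tolist(),np.round(s["camera_from_world"],3).tolist(), [k for k in s])
st=r.get_state(); print(st["clock"],st["tool_pos"],st["eef_rot"],st["opening"],r.pinch_z)
E
```

```text
pics
scene [[483.881585689217, 0.0, 273.4213065157748], [0.0, 483.881585689217, 207.2735369930182], [0.0, 0.0, 1.0]] [[0.567, -0.823, -0.015, -0.378], [0.57, 0.38, 0.729, -0.287], [-0.594, -0.422, 0.685, -0.718], [0.0, 0.0, 0.0, 1.0]] ['img', 'camera_matrix', 'camera_from_world']
top [[511.1733005950262, 0.0, 278.3924267288602], [0.0, 511.1733005950262, 204.81349950764672], [0.0, 0.0, 1.0]] [[0.015, -1.0, -0.013, -0.134], [0.983, 0.012, 0.184, -0.525], [-0.184, -0.016, 0.983, -0.795], [0.0, 0.0, 0.0, 1.0]] ['img', 'camera_matrix', 'camera_from_world']
0.1 [0.22166942 0.58378099 0.23800664] [ 1.80380996e-01  9.83596488e-01 -8.00508885e-04 -6.82489440e-05] 0.9985012644631377 0.0187
```

View pics/scene0.png

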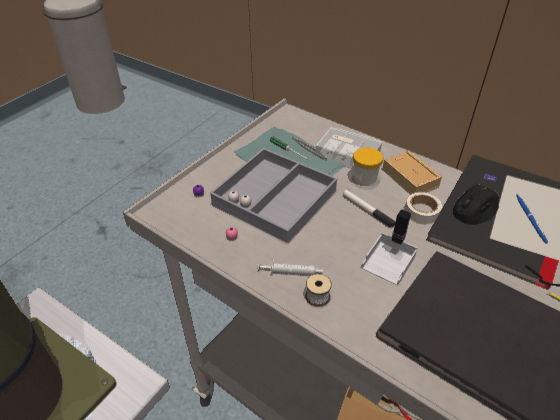

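View pics/top0.png

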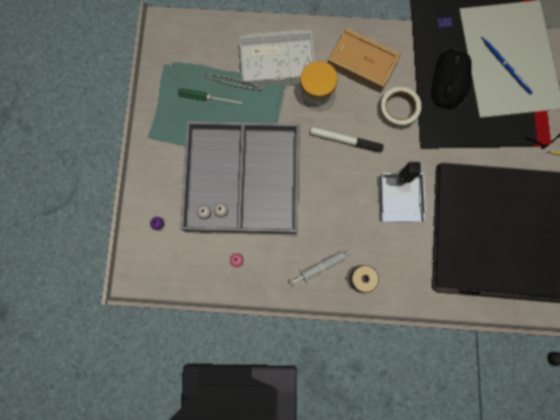

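The scene shows the tray around (241,178) in the top view, with two white spacers at (204,212) and (221,210) in its left (+y) compartment near the -x wall. Lookalikes are the purple ball at (157,223) and the pink ball at (237,260), both outside the tray and the wrong colour. The scoop's pan is at (402,197) and its handle at about (410,172). I'll confirm in one enlarged crop.

Run:
```python
import cv2,numpy as np
im=np.load("top0.npz")["img"][:,:,::-1]
a=im[115:245,178:308]; b=im[155:230,372:432]
A=cv2.resize(a,None,fx=4,fy=4,interpolation=cv2.INTER_CUBIC);B=cv2.resize(b,None,fx=4,fy=4,interpolation=cv2.INTER_CUBIC)
o=np.zeros((520,770,3),np.uint8);o[:,:520]=A;o[:300,530:770]=B
cv2.imwrite("pics/crop0.png",o)
```

```text
(no output)
```

View pics/crop0.png

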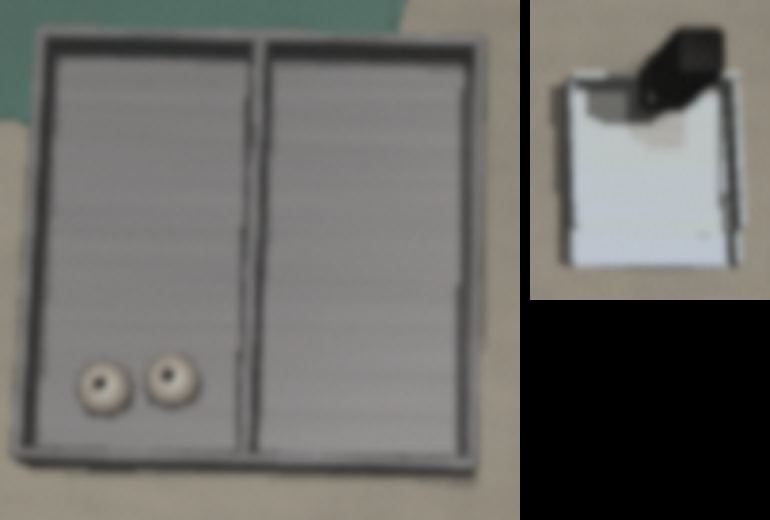

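The crop confirms it: two white balls with dark bores, at crop (99,383) and (168,375), in the left compartment. The scoop's lip edge runs along crop row 266 and its handle top is at (702,48).

```bash
cat > h.py <<'E'
import numpy as np,cv2
from scipy.optimize import least_squares
from scipy.spatial.transform import Rotation as R
def proj(s,P):
    P=np.atleast_2d(P);T=s["camera_from_world"];c=P@T[:3,:3].T+T[:3,3];c=c*[1,-1,-1]
    p=c@s["camera_matrix"].T;return p[:,:2]/p[:,2:]
def onz(s,px,z):
    T=s["camera_from_world"];C=-T[:3,:3].T@T[:3,3]
    d=np.linalg.inv(s["camera_matrix"])@np.array([*px,1.]);d=T[:3,:3].T@(d*[1,-1,-1])
    return C+d*(z-C[2])/d[2]
def pose(p,L):
    c,s=np.cos(p[2]),np.sin(p[2]);L=np.asarray(L,float)
    return np.c_[p[0]+c*L[:,0]-s*L[:,1],p[1]+s*L[:,0]+c*L[:,1],L[:,2]]
def fit(s,L,px,p0):
    f=least_squares(lambda p:(proj(s,pose(p,L))-px).ravel(),p0);return f.x,np.round(f.fun.reshape(-1,2),1)
def inv(p,w):
    c,s=np.cos(p[2]),np.sin(p[2]);d=np.asarray(w)[:2]-p[:2];return np.array([c*d[0]+s*d[1],-s*d[0]+c*d[1]])
E
python3 - <<'E'
from h import *
s=np.load("top0.npz")
cv=lambda a,ox,oy:(np.array(a,float)+.5)/4-.5+[ox,oy]
t,e=fit(s,[[.094,.097,.036],[.094,-.097,.036],[-.094,-.097,.036],[-.094,.097,.036],[.094,0,.036],[-.094,0,.036]],cv([[40,30],[487,37],[472,464],[13,455],[261,40],[247,457]],178,115),[.6,0,0]);print("tray",t,e.tolist())
sc,e=fit(s,[[-.04,.036,0],[-.04,-.036,0],[.04,.036,.026],[.04,-.036,.026],[.03,0,.102]],cv([[40,266],[207,266],[42,72],[212,72],[172,48]],372,155),[.6,-.3,0]);print("scoop",sc,e.tolist())
for b in ([99,383],[168,375]):
    w=onz(s,cv(b,178,115),.0302);print(w,inv(t,w))
print("handle",pose(sc,[[.03,0,.1]]))
E
```

```text
tray [ 0.57899582 -0.06248401 -0.01136191] [[-0.6, -0.9], [-0.1, -0.4], [1.6, 1.2], [-0.5, 0.6], [0.2, -2.3], [-0.7, 1.5]]
scoop [ 0.54949522 -0.33980517  0.01996949] [[-0.2, 0.2], [-0.1, -0.1], [0.1, 0.1], [-0.0, -0.3], [0.2, 0.1]]
[0.51893567 0.00129751 0.0302    ] [-0.06078094  0.06309502]
[ 0.52271273 -0.02766637  0.0302    ] [-0.05667505  0.03417592]
handle [[ 0.57948923 -0.33920613  0.1       ]]
```

```bash
cat >> h.py <<'E'
def tool(yaw,pitch=0):
    """scoop-aligned tool: y=scoop +x, z down; pitch>0 = lip(-x) down"""
    B=np.c_[[0,1,0],[1,0,0],[0,0,-1]]
    return (R.from_euler('z',yaw)*R.from_euler('y',-pitch)*R.from_matrix(B))
def rows(p0,R0,p1,R1,N):
    w=(R0.inv()*R1).as_rotvec(degrees=True)/N; w=np.round(w,2)
    S=sum(R.from_rotvec(k*w,degrees=True).as_matrix() for k in range(N))
    v=np.round(np.linalg.solve(S,R0.inv().apply(np.array(p1)-p0))*1000,1)
    p,q=np.array(p0,float),R0
    for _ in range(N): p=p+q.apply(v/1000);q=q*R.from_rotvec(w,degrees=True)
    print(N,"x",v.tolist(),w.tolist(),"end",p.round(4),(q.inv()*R1).magnitude().round(4))
    return p,q
E
python3 - <<'E'
from h import *; from plant import r
s=r.get_state();p,q=s["tool_pos"],R.from_quat(s["eef_rot"])
T=tool(0.02)
p,q=rows(p,q,[.5795,-.339,.14],T,24)
print([k for k in dir(r) if k[0]!='_'])
E
```

```text
Traceback (most recent call last):
  File "h.py", line 28, in rows
    print(N,"x",v.tolist(),w.tolist(),"end",p.round(4),(q.inv()*R1).magnitude().round(4))
                                                       ^^^^^^^^^^^^^^^^^^^^^^^^^^^^^^
AttributeError: 'float' object has no attribute 'round'
```

```bash
sed -i 's/(q.inv()\*R1).magnitude().round(4)/round(float((q.inv()*R1).magnitude()),4)/' h.py
python3 - <<'E'
from h import *; from plant import r
s=r.get_state();p,q=s["tool_pos"],R.from_quat(s["eef_rot"])
p,q=rows(p,q,[.5795,-.339,.14],tool(0.02),24)
E
```

```text
24 x [-42.2, -11.6, 4.1] [-0.0, 0.0, 2.84] end [ 0.5793 -0.3391  0.1409] 0.0022
```

```bash
A='[-1,[-42.2,-11.6,4.1],[0,0,2.84]]'
python3 -m pendant '[[-1,[-42.2,-11.6,4.1],[0,0,2.84]],[-1,[-42.2,-11.6,4.1],[0,0,2.84]],[-1,[-42.2,-11.6,4.1],[0,0,2.84]],[-1,[-42.2,-11.6,4.1],[0,0,2.84]],[-1,[-42.2,-11.6,4.1],[0,0,2.84]],[-1,[-42.2,-11.6,4.1],[0,0,2.84]],[-1,[-42.2,-11.6,4.1],[0,0,2.84]],[-1,[-42.2,-11.6,4.1],[0,0,2.84]]]'
python3 -m pendant '[[-1,[-42.2,-11.6,4.1],[0,0,2.84]],[-1,[-42.2,-11.6,4.1],[0,0,2.84]],[-1,[-42.2,-11.6,4.1],[0,0,2.84]],[-1,[-42.2,-11.6,4.1],[0,0,2.84]],[-1,[-42.2,-11.6,4.1],[0,0,2.84]],[-1,[-42.2,-11.6,4.1],[0,0,2.84]],[-1,[-42.2,-11.6,4.1],[0,0,2.84]],[-1,[-42.2,-11.6,4.1],[0,0,2.84]]]'
python3 -m pendant '[[-1,[-42.2,-11.6,4.1],[0,0,2.84]],[-1,[-42.2,-11.6,4.1],[0,0,2.84]],[-1,[-42.2,-11.6,4.1],[0,0,2.84]],[-1,[-42.2,-11.6,4.1],[0,0,2.84]],[-1,[-42.2,-11.6,4.1],[0,0,2.84]],[-1,[-42.2,-11.6,4.1],[0,0,2.84]],[-1,[-42.2,-11.6,4.1],[0,0,2.84]],[-1,[-42.2,-11.6,4.1],[0,0,2.84]]]'
python3 - <<'E'
from h import *; from plant import r
s=r.get_state();p,q=s["tool_pos"],R.from_quat(s["eef_rot"]);print(s["q"].round(2) if hasattr(s["q"],"round") else s["q"])
rows(p,q,[.5795,-.339,.056],tool(0.02),4)
E
```

```text
clock: 1.1
tool_pos: [0.4637, 0.3324, 0.2055]
eef_rot: [0.371, 0.928, -0.0, -0.0]
contact_force: [0.1, -0.0, 0.3]
opening: 1.0
finger_force: 0.0
clock: 2.1
tool_pos: [0.5889, 0.008, 0.1726]
eef_rot: [0.547, 0.837, -0.0, -0.0]
contact_force: [0.5, 0.9, -1.1]
opening: 0.997
finger_force: 0.0
clock: 3.1
tool_pos: [0.579, -0.3395, 0.1397]
eef_rot: [0.701, 0.713, 0.0, -0.0]
contact_force: [0.6, -0.3, 0.0]
opening: 0.998
finger_force: 0.0
[ 0.47  0.86 -0.02  1.5   0.02  0.78  0.46]
4 x [0.1, 0.1, 20.9] [-0.01, -0.01, -0.04] end [ 0.5794 -0.3391  0.0561] 0.0004
```

```bash
python3 -m pendant '[[-1,[0,0,21],[0,0,0]],[-1,[0,0,21],[0,0,0]],[-1,[0,0,21],[0,0,0]],[-1,[0,0,21],[0,0,0]],[-1,[0,0,0],[0,0,0]]]'
python3 -m pendant '[[1,[0,0,0],[0,0,0]],[1,[0,0,0],[0,0,0]],[1,[0,0,0],[0,0,0]],[1,[0,0,0],[0,0,0]],[1,[0,0,0],[0,0,0]],[1,[0,0,0],[0,0,0]]]' 50
python3 - <<'E'
from h import *; from plant import r,cams
s=r.get_state();print(s["opening"],s["finger_force"])
for n in("scene",):
    c=cams.snapshot(n);cv2.imwrite("pics/g.png",cv2.resize(c["img"][150:320,300:500,::-1],None,fx=3,fy=3,interpolation=cv2.INTER_CUBIC))
E
```

```text
clock: 3.72
tool_pos: [0.5781, -0.3374, 0.0541]
eef_rot: [0.7, 0.714, -0.001, -0.002]
contact_force: [0.1, -0.1, -1.1]
opening: 1.0
finger_force: 0.0
clock: 4.47
tool_pos: [0.5794, -0.3384, 0.0563]
eef_rot: [0.701, 0.714, 0.0, -0.0]
contact_force: [0.1, -0.7, 0.3]
opening: 0.341
finger_force: 0.0
0.34136470186467843 0.0
```

View pics/g.png

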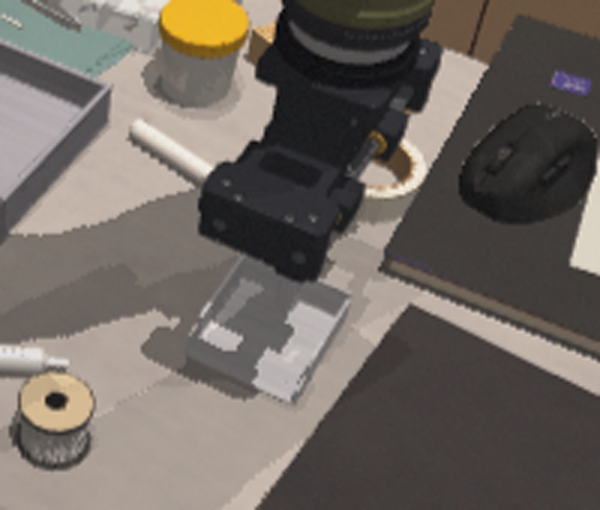

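The view shows the gripper over the scoop with the pan at crop (270,330). The fingers are still closing, so I'll keep closing and then lift slightly.

```bash
python3 -m pendant '[[1,[0,0,0],[0,0,0]],[1,[0,0,0],[0,0,0]],[1,[0,0,0],[0,0,0]],[1,[0,0,0],[0,0,0]]]' 50
python3 - <<'E'
from h import *; from plant import r
s=r.get_state();p,q=s["tool_pos"],R.from_quat(s["eef_rot"]);print(q.as_matrix().round(3).tolist())
t=np.array([.579,-.0625,-.0114])
# scoop origin (tray coords) -> TCP ; grip offset: TCP = origin + Rz*(.03,0,.0563)
def tcp(x,y,z): return pose(t,[[x+.03,y,z+.0563]])[0]
p1,q1=rows(p,q,[p[0],p[1],.15],q,4)
p2,q2=rows(p1,q1,tcp(.005,.048,.095),tool(-.011),10)
p3,q3=rows(p2,q2,tcp(.005,.048,.022),tool(-.011),4)
E
```

```text
clock: 5.03
tool_pos: [0.5796, -0.3384, 0.0563]
eef_rot: [0.701, 0.714, 0.0, 0.0]
contact_force: [0.8, 0.9, -1.4]
opening: 0.225
finger_force: 50.0
[[-0.018, 1.0, 0.0], [1.0, 0.018, 0.0], [0.0, 0.0, -1.0]]
4 x [0.0, 0.0, -23.4] [0.0, 0.0, 0.0] end [ 0.5795 -0.3384  0.1499] 0.0
10 x [32.3, 3.7, -0.1] [0.0, -0.0, 0.17] end [ 0.6149 -0.0152  0.1509] 0.0004
4 x [0.1, -0.1, 18.2] [0.0, -0.0, -0.0] end [ 0.6145 -0.0148  0.0781] 0.0004
```

```bash
python3 -m pendant '[[1,[0,0,-23.4],[0,0,0]],[1,[0,0,-23.4],[0,0,0]],[1,[0,0,-23.4],[0,0,0]],[1,[0,0,-23.4],[0,0,0]],[1,[16,2,0],[0,0,0.1]],[1,[32.3,3.7,0],[0,0,0.17]],[1,[32.3,3.7,0],[0,0,0.17]],[1,[32.3,3.7,0],[0,0,0.17]]]'
python3 -m pendant '[[1,[32.3,3.7,0],[0,0,0.17]],[1,[32.3,3.7,0],[0,0,0.17]],[1,[32.3,3.7,0],[0,0,0.17]],[1,[32.3,3.7,0],[0,0,0.17]],[1,[32.3,3.7,0],[0,0,0.17]],[1,[32.3,3.7,0],[0,0,0.17]],[1,[16,1.7,0],[0,0,0.07]],[1,[0,0,0],[0,0,0]]]'
python3 - <<'E'
from h import *; from plant import r,cams
s=r.get_state();p,q=s["tool_pos"],R.from_quat(s["eef_rot"])
t=np.array([.579,-.0625,-.0114])
print(inv(t,p)-[.03,0])
a=cams.snapshot("scene");b=cams.snapshot("top");np.savez("top1.npz",**b);np.savez("scene1.npz",**a)
A=cv2.resize(a["img"][120:260,190:360,::-1],None,fx=2.3,fy=2.3,interpolation=cv2.INTER_CUBIC)
B=cv2.resize(b["img"][100:250,170:320,::-1],None,fx=2.6,fy=2.6,interpolation=cv2.INTER_CUBIC)
o=np.zeros((400,790,3),np.uint8);o[:A.shape[0],:A.shape[1]]=A;o[:B.shape[0],400:400+B.shape[1]]=B;cv2.imwrite("pics/h.png",o)
E
```

```text
clock: 6.02
tool_pos: [0.59, -0.2223, 0.1483]
eef_rot: [0.704, 0.71, -0.0, -0.002]
contact_force: [0.2, 0.7, -0.9]
opening: 0.224
finger_force: 50.0
clock: 7.02
tool_pos: [0.6143, -0.0138, 0.1491]
eef_rot: [0.71, 0.704, -0.0, -0.001]
contact_force: [0.1, -0.3, -0.3]
opening: 0.223
finger_force: 50.0
[0.00471309 0.04913305]
```

View pics/h.png

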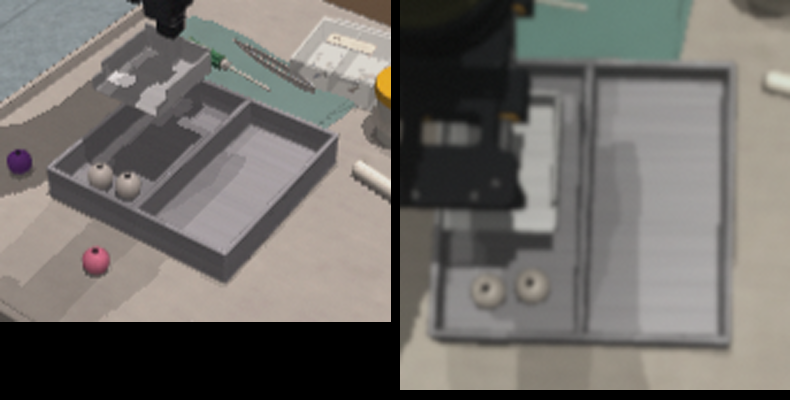

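The scoop hangs over the +y compartment with its lip behind both spacers, which are at crop (99,176) and (127,185). I'll check tray and scoop alignment by projecting the model.

Run:
```python
from h import *
a=np.load("scene1.npz");b=np.load("top1.npz");t=np.array([.579,-.0625,-.0114])
C=[[-.094,.097,.036],[-.094,-.097,.036],[.094,-.097,.036],[-.094,0,.036],[.094,0,.036]]
print("scene",((proj(a,pose(t,C))-[190,120])*2.3).round(0).tolist())
print("top",((proj(b,pose(t,C))-[170,100])*2.6+[400,0]).round(0).tolist())
S=[[-.04,.036,.0],[-.04,-.036,.0],[.04,-.036,.026]]
so=np.array([*pose(t,[[.0047,.0491,0]])[0][:2],-.0114])
P=pose(so,S);P[:,2]+=.0928
print("scoop top",((proj(b,P)-[170,100])*2.6+[400,0]).round(0).tolist())
```

```text
scene [[45.0, 167.0], [224.0, 256.0], [338.0, 134.0], [130.0, 210.0], [250.0, 98.0]]
top [[427.0, 335.0], [731.0, 343.0], [736.0, 61.0], [579.0, 339.0], [590.0, 58.0]]
scoop top [[434.0, 227.0], [552.0, 229.0], [554.0, 89.0]]
```

```bash
python3 -m pendant '[[1,[-0.5,0,20.5],[0,0,0]],[1,[-0.5,0,20.5],[0,0,0]],[1,[0,0,20.5],[0,0,0]],[1,[0,0,16],[0,0,0]],[1,[0,0,4],[0,0,0]],[1,[0,0,0],[0,0,0]],[1,[0,0,0],[0,0,0]]]'
python3 -m pendant '[[1,[0,0,1.5],[0,0,0]],[1,[0,0,0],[0,0,0]],[1,[0,0,0],[0,0,0]]]'
python3 -m pendant '[[1,[0,0,1.5],[0,0,0]],[1,[0,0,0],[0,0,0]],[1,[0,0,0],[0,0,0]]]'
```

```text
clock: 8.0
tool_pos: [0.6155, -0.0166, 0.0692]
eef_rot: [0.711, 0.703, 0.001, 0.001]
contact_force: [-0.7, -0.1, -1.1]
opening: 0.221
finger_force: 50.0
clock: 8.38
tool_pos: [0.615, -0.0165, 0.0671]
eef_rot: [0.711, 0.703, 0.0, 0.0]
contact_force: [0.5, 0.8, -1.4]
opening: 0.22
finger_force: 50.0
clock: 8.75
tool_pos: [0.6149, -0.0165, 0.0653]
eef_rot: [0.711, 0.703, 0.0, -0.0]
contact_force: [0.7, -0.4, -1.7]
opening: 0.221
finger_force: 50.0
```

```bash
python3 -m pendant '[[1,[0,0,1],[0,0,0]],[1,[0,0,0],[0,0,0]],[1,[0,0,0],[0,0,0]]]'|grep -E "tool|contact"
python3 -m pendant '[[1,[0,0,1],[0,0,0]],[1,[0,0,0],[0,0,0]],[1,[0,0,0],[0,0,0]]]'|grep -E "tool|contact"
```

```text
tool_pos: [0.6148, -0.0165, 0.0644]
contact_force: [-0.1, -0.2, -1.0]
tool_pos: [0.615, -0.0165, 0.0642]
contact_force: [-1.6, 0.2, 5.6]
```

```bash
python3 -m pendant '[[1,[0,-5,0],[0,0,0]],[1,[0,-5,0],[0,0,0]],[1,[0,-5,0],[0,0,0]],[1,[0,-5,0],[0,0,0]],[1,[0,-5,0],[0,0,0]],[1,[0,-5,0],[0,0,0]],[1,[0,-5,0],[0,0,0]],[1,[0,0,0],[0,0,0]]]'|grep -E "tool|contact|rot"
python3 - <<'E'
from h import *; from plant import r,cams
t=np.array([.579,-.0625,-.0114]);s=r.get_state();print(inv(t,s["tool_pos"])-[.03,0])
a=cams.snapshot("scene");b=cams.snapshot("top")
A=cv2.resize(a["img"][140:260,190:320,::-1],None,fx=3,fy=3,interpolation=cv2.INTER_CUBIC)
B=cv2.resize(b["img"][115:245,170:300,::-1],None,fx=3,fy=3,interpolation=cv2.INTER_CUBIC)
o=np.zeros((400,790,3),np.uint8);o[:A.shape[0],:A.shape[1]]=A;o[:B.shape[0],400:400+B.shape[1]]=B;cv2.imwrite("pics/i.png",o)
E
```

```text
tool_pos: [0.5813, -0.0161, 0.0643]
eef_rot: [0.711, 0.703, 0.001, 0.001]
contact_force: [3.2, 0.0, 6.3]
[-0.02820143  0.046384  ]
```

View pics/i.png

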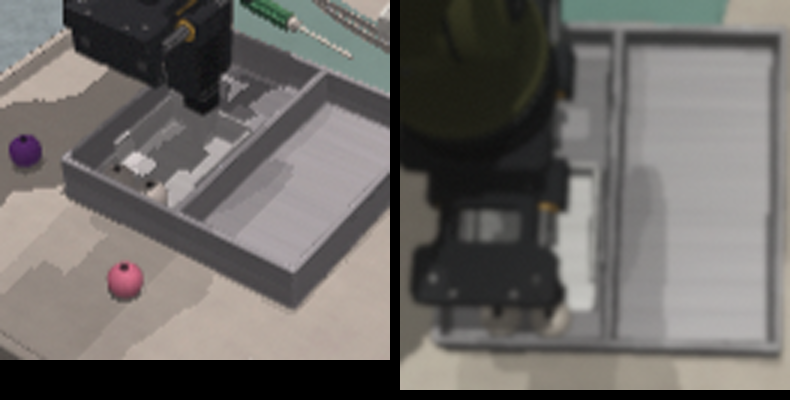

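Both spacers stand upright ahead of the lip, close to the -x wall: crop (117,170) and (152,185). I'll continue toward the wall.

```bash
python3 -m pendant '[[1,[0,-4,0],[0,0,0]],[1,[0,-4,0],[0,0,0]],[1,[0,-4,0],[0,0,0]],[1,[0,-3,0],[0,0,0]],[1,[0,-2,0],[0,0,0]],[1,[0,0,0],[0,0,0]]]'|grep -E "tool|contact|rot"
python3 -m pendant '[[1,[0,-2,0],[0,0,0]],[1,[0,-1,0],[0,0,0]],[1,[0,0,0],[0,0,0]]]'|grep -E "tool|contact|rot"
python3 - <<'E'
from h import *; from plant import r,cams
t=np.array([.579,-.0625,-.0114]);s=r.get_state();print(inv(t,s["tool_pos"])-[.03,0],s["contact_force"].round(1))
a=cams.snapshot("scene")
A=cv2.resize(a["img"][150:240,195:285,::-1],None,fx=6,fy=6,interpolation=cv2.INTER_CUBIC)
cv2.imwrite("pics/j.png",A)
E
```

```text
tool_pos: [0.5651, -0.0159, 0.0644]
eef_rot: [0.711, 0.703, 0.002, 0.002]
contact_force: [4.1, 0.6, 5.9]
tool_pos: [0.5624, -0.0159, 0.0645]
eef_rot: [0.711, 0.703, 0.002, 0.002]
contact_force: [5.1, -0.1, 5.9]
[-0.04708376  0.0463829 ] [ 5.1 -0.1  5.9]
```

View pics/j.png

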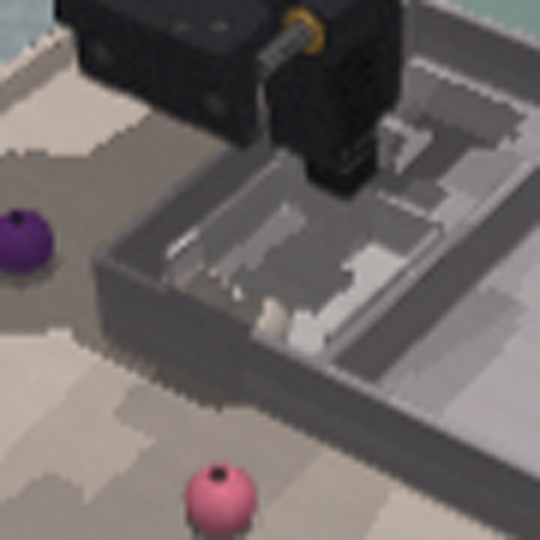

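The bores have left the tops, so the spacers (crop about (215,285) and (273,318)) have ridden onto the pan. I'll go on until the lip touches the wall.

```bash
python3 -m pendant '[[1,[0,-2,0],[0,0,0]],[1,[0,-1,0],[0,0,0]],[1,[0,0,0],[0,0,0]]]'|grep -E "tool|contact"
python3 -m pendant '[[1,[0,-1,0],[0,0,0]],[1,[0,-1,0],[0,0,0]],[1,[0,0,0],[0,0,0]]]'|grep -E "tool|contact"
python3 -m pendant '[[1,[0,-1,0],[0,0,0]],[1,[0,-1,0],[0,0,0]],[1,[0,0,0],[0,0,0]]]'|grep -E "tool|contact"
```

```text
tool_pos: [0.5605, -0.0158, 0.0647]
contact_force: [4.1, -0.2, 5.5]
tool_pos: [0.5601, -0.0157, 0.0649]
contact_force: [8.6, -0.9, 4.5]
tool_pos: [0.5598, -0.0157, 0.0652]
contact_force: [10.3, -0.4, 5.0]
```

Run:
```python
from h import *
a=np.radians(18);p0=np.array([.5615,-.0157,.0648]);y=-.0114;u=np.array([np.cos(y),np.sin(y),0])
p1=p0+u*(.01-.01*np.cos(a)+.0563*np.sin(a))+[0,0,.01*np.sin(a)+.0563*(np.cos(a)-1)+.002]
q=tool(y);p,q=rows(p0,q,p1,tool(y,-a),10)
rows(p,q,p+[0,0,.10],q,8)
```

```text
10 x [0.0, 1.7, -0.5] [1.8, -0.0, -0.0] end [ 0.579  -0.0159  0.0673] 0.0
8 x [0.0, -3.9, -11.9] [0.0, 0.0, 0.0] end [ 0.5787 -0.0159  0.1675] 0.0
```

```bash
python3 -m pendant '[[1,[0,2.5,0],[0,0,0]],[1,[0,1.7,-0.5],[1.8,0,0]],[1,[0,1.7,-0.5],[1.8,0,0]],[1,[0,1.7,-0.5],[1.8,0,0]],[1,[0,1.7,-0.5],[1.8,0,0]],[1,[0,1.7,-0.5],[1.8,0,0]]]'|grep -E "tool|contact"
python3 -m pendant '[[1,[0,1.7,-0.5],[1.8,0,0]],[1,[0,1.7,-0.5],[1.8,0,0]],[1,[0,1.7,-0.5],[1.8,0,0]],[1,[0,1.7,-0.5],[1.8,0,0]],[1,[0,1.7,-0.5],[1.8,0,0]],[1,[0,0,0],[0,0,0]],[1,[0,0,0],[0,0,0]]]'|grep -E "tool|contact|rot|clock"
python3 - <<'E'
from h import *; from plant import r,cams
a=cams.snapshot("scene");b=cams.snapshot("top")
A=cv2.resize(a["img"][150:240,195:285,::-1],None,fx=4.4,fy=4.4,interpolation=cv2.INTER_CUBIC)
B=cv2.resize(b["img"][115:245,170:300,::-1],None,fx=3,fy=3,interpolation=cv2.INTER_CUBIC)
o=np.zeros((400,790,3),np.uint8);o[:A.shape[0],:A.shape[1]]=A;o[:B.shape[0],400:400+B.shape[1]]=B;cv2.imwrite("pics/k.png",o)
E
```

```text
tool_pos: [0.568, -0.0157, 0.0651]
contact_force: [7.1, 0.4, -5.2]
clock: 14.52
tool_pos: [0.5742, -0.0157, 0.0654]
eef_rot: [0.702, 0.695, -0.108, -0.11]
contact_force: [4.1, 1.1, -3.4]
```

View pics/k.png

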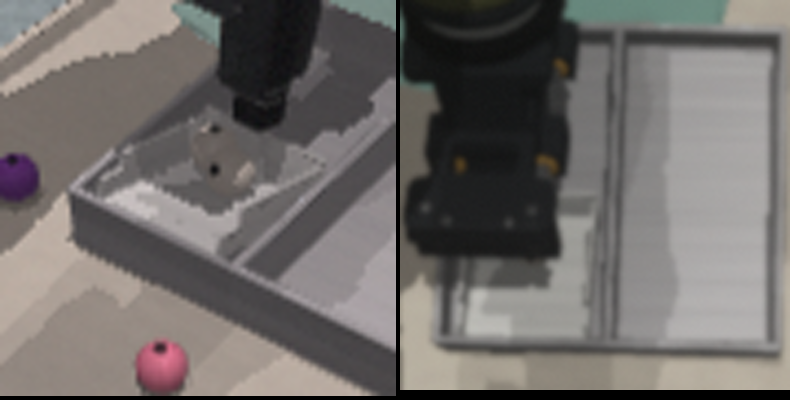

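Both spacers sit against the back of the tilted pan, at crop (210,140) and (225,170). Next I'll lift and check, then carry across.

```bash
python3 -m pendant '[[1,[0,3.8,-1.2],[0,0,0]],[1,[0,-2,-6],[0,0,0]],[1,[0,-3.9,-11.9],[0,0,0]],[1,[0,-3.9,-11.9],[0,0,0]],[1,[0,-3.9,-11.9],[0,0,0]],[1,[0,-3.9,-11.9],[0,0,0]],[1,[0,-2.5,-7.5],[0,0,0]],[1,[0,0,0],[0,0,0]]]'|grep -E "tool|contact"
python3 -m pendant '[[1,[0,0,0],[0,0,0]],[1,[0,0,0],[0,0,0]],[1,[0,0,0],[0,0,0]]]'|grep -E "tool|contact|clock"
cat >> h.py <<'E'
t=np.array([.579,-.0625,-.0114])
def lip(x,y,z,deg):
    q=tool(t[2],np.radians(deg));Rs=q*tool(0).inv()
    return pose(t,[[x,y,z]])[0]+Rs.apply([.07,0,.0563]),q
E
python3 - <<'E'
from h import *; from plant import r,cams
s=r.get_state();p,q=s["tool_pos"],R.from_quat(s["eef_rot"])
b=(q*tool(0).inv());l=p-b.apply([.07,0,.0563]);print("lip",inv(t,l),l[2],b.as_euler('zyx',degrees=True))
p,q=rows(p,q,*lip(.0,-.048,l[2],-18),12)
p,q=rows(p,q,*lip(.0,-.048,.032,-10),8)
p,q=rows(p,q,*lip(.0,-.048,.016,10),8)
p,q=rows(p,q,*lip(.0,-.048,.016,38),12)
a=cams.snapshot("scene");cv2.imwrite("pics/l.png",cv2.resize(a["img"][100:240,190:320,::-1],None,fx=4,fy=4,interpolation=cv2.INTER_CUBIC))
E
```

```text
tool_pos: [0.577, -0.0161, 0.1309]
contact_force: [0.4, -0.2, -1.9]
clock: 16.0
tool_pos: [0.5764, -0.0161, 0.1299]
contact_force: [0.0, 0.1, -2.1]
lip [-0.08715254  0.04638011] 0.09800989185135608 [-0.67839254 18.03964584  0.21277506]
12 x [-7.9, 6.9, -2.3] [-0.0, -0.0, 0.0] end [ 0.6626 -0.1119  0.1305] 0.0007
8 x [0.0, 1.1, 6.9] [-1.01, -0.0, 0.0] end [ 0.6573 -0.1118  0.0749] 0.0007
8 x [0.0, -2.5, -1.0] [-2.5, -0.0, 0.0] end [ 0.6375 -0.1116  0.0832] 0.0007
12 x [0.0, -2.3, -2.8] [-2.33, -0.0, 0.0] end [ 0.5994 -0.1111  0.1033] 0.0002
```

View pics/l.png

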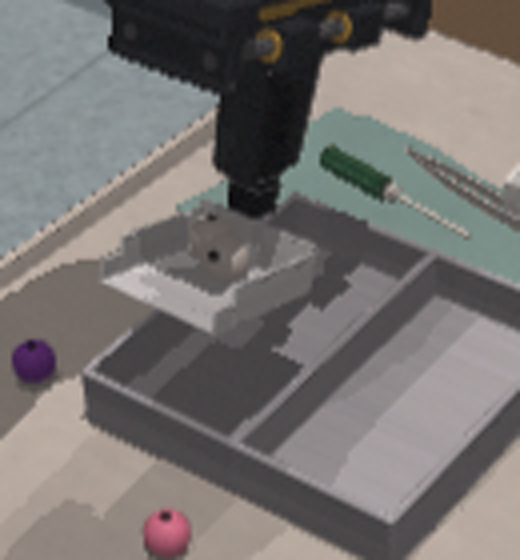

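Both spacers ride in the lifted scoop, at crop (208,225) and (225,258). I'll carry it over the divider to the -y compartment and lower it.

```bash
python3 -m pendant '[[1,[-4,3,-1],[0,0,0]],[1,[-7.9,6.1,-2],[0,0,0]],[1,[-7.9,6.1,-2],[0,0,0]],[1,[-7.9,6.1,-2],[0,0,0]],[1,[-7.9,6.1,-2],[0,0,0]],[1,[-7.9,6.1,-2],[0,0,0]],[1,[-7.9,6.1,-2],[0,0,0]],[1,[-7.9,6.1,-2],[0,0,0]]]'|grep -E "tool|contact"
python3 -m pendant '[[1,[-7.9,6.1,-2],[0,0,0]],[1,[-7.9,6.1,-2],[0,0,0]],[1,[-7.9,6.1,-2],[0,0,0]],[1,[-7.9,6.1,-2],[0,0,0]],[1,[-4,3.1,-1],[0,0,0]],[1,[0,0,0],[0,0,0]],[1,[0,0,0],[0,0,0]]]'|grep -E "tool|contact"
python3 - <<'E'
from h import *; from plant import r
s=r.get_state();p,q=s["tool_pos"],R.from_quat(s["eef_rot"])
b=(q*tool(0).inv());l=p-b.apply([.07,0,.0563]);print("lip",inv(t,l),l[2],b.as_euler('zyx',degrees=True))
p,q=rows(p,q,*lip(-.01,-.048,.032,-10),8)
p,q=rows(p,q,*lip(-.01,-.048,.016,10),8)
p,q=rows(p,q,*lip(-.01,-.048,.016,38),12)
E
```

```text
tool_pos: [0.6244, -0.0765, 0.1304]
contact_force: [0.7, 0.5, -1.1]
tool_pos: [0.6524, -0.1113, 0.1304]
contact_force: [-0.3, 0.5, -1.3]
lip [-0.01002432 -0.04801559] 0.09852894278762897 [-0.65579704 18.01635414  0.23978832]
8 x [-0.0, 1.1, 6.8] [-1.0, -0.0, 0.0] end [ 0.6473 -0.1112  0.0756] 0.0009
8 x [-0.0, -2.5, -1.0] [-2.5, -0.0, 0.0] end [ 0.6276 -0.111   0.084 ] 0.0009
12 x [0.0, -2.4, -2.8] [-2.33, -0.0, 0.0] end [ 0.5884 -0.1106  0.1036] 0.0013
```

```bash
python3 -m pendant '[[1,[0,1.1,6.8],[-1,0,0]],[1,[0,1.1,6.8],[-1,0,0]],[1,[0,1.1,6.8],[-1,0,0]],[1,[0,1.1,6.8],[-1,0,0]],[1,[0,1.1,6.8],[-1,0,0]],[1,[0,1.1,6.8],[-1,0,0]],[1,[0,1.1,6.8],[-1,0,0]],[1,[0,1.1,6.8],[-1,0,0]]]'|grep -E "tool|contact"
python3 -m pendant '[[1,[0,-2.5,-1],[-2.5,0,0]],[1,[0,-2.5,-1],[-2.5,0,0]],[1,[0,-2.5,-1],[-2.5,0,0]],[1,[0,-2.5,-1],[-2.5,0,0]],[1,[0,-2.5,-1],[-2.5,0,0]],[1,[0,-2.5,-1],[-2.5,0,0]],[1,[0,-2.5,-1],[-2.5,0,0]],[1,[0,-2.5,-1],[-2.5,0,0]]]'|grep -E "tool|contact"
python3 -m pendant '[[1,[0,-2.4,-2.8],[-2.33,0,0]],[1,[0,-2.4,-2.8],[-2.33,0,0]],[1,[0,-2.4,-2.8],[-2.33,0,0]],[1,[0,-2.4,-2.8],[-2.33,0,0]],[1,[0,-2.4,-2.8],[-2.33,0,0]],[1,[0,-2.4,-2.8],[-2.33,0,0]],[1,[0,-2.4,-2.8],[-2.33,0,0]],[1,[0,-2.4,-2.8],[-2.33,0,0]]]'|grep -E "tool|contact"
python3 -m pendant '[[1,[0,-2.4,-2.8],[-2.33,0,0]],[1,[0,-2.4,-2.8],[-2.33,0,0]],[1,[0,-2.4,-2.8],[-2.33,0,0]],[1,[0,-2.4,-2.8],[-2.33,0,0]],[1,[0,0,0],[0,0,0]],[1,[0,0,0],[0,0,0]],[1,[0,0,0],[0,0,0]]]'|grep -E "tool|contact|clock"
python3 - <<'E'
from h import *; from plant import r,cams
s=r.get_state();p,q=s["tool_pos"],R.from_quat(s["eef_rot"])
b=(q*tool(0).inv());l=p-b.apply([.07,0,.0563]);print("lip",inv(t,l),l[2],b.as_euler('zyx',degrees=True))
a=cams.snapshot("scene");b=cams.snapshot("top");np.savez("s2.npz",a=a["img"],b=b["img"])
A=cv2.resize(a["img"][130:250,200:340,::-1],None,fx=2.8,fy=2.8,interpolation=cv2.INTER_CUBIC)
B=cv2.resize(b["img"][115:245,175:305,::-1],None,fx=3,fy=3,interpolation=cv2.INTER_CUBIC)
o=np.zeros((400,790,3),np.uint8);o[:A.shape[0],:A.shape[1]]=A;o[:B.shape[0],400:400+B.shape[1]]=B;cv2.imwrite("pics/m.png",o)
E
```

```text
tool_pos: [0.6473, -0.1112, 0.0756]
contact_force: [0.5, 0.3, -2.1]
tool_pos: [0.6275, -0.1111, 0.0844]
contact_force: [-0.1, -0.3, -1.7]
tool_pos: [0.6072, -0.1136, 0.0998]
contact_force: [-0.5, -0.7, -0.1]
clock: 21.8
tool_pos: [0.5925, -0.1154, 0.1026]
contact_force: [-1.1, -0.6, -0.5]
lip [-0.02763587 -0.05279667] 0.023039025456110862 [ -0.41639982 -23.51392579  -0.03700525]
```

View pics/m.png

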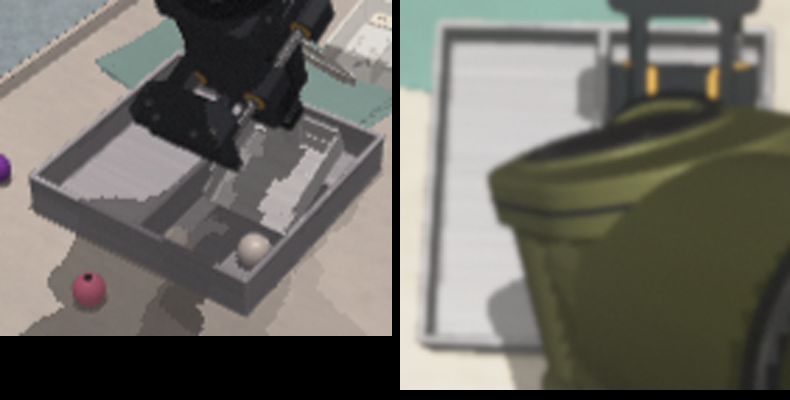

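The picture shows both white balls lying in the -y compartment near its -x wall, at crop (253,250) and (178,237). The tilt stopped at 23.5° on a joint limit, but that was enough. Now I'll lift out.

Run:
```python
from h import *; from plant import r
s=r.get_state();p,q=s["tool_pos"],R.from_quat(s["eef_rot"]);print(s["q"].round(2))
p,q=rows(p,q,*lip(-.02,-.0525,.10,5),8)
```

```text
[ 0.5   0.85 -0.57  2.12  2.03  0.39 -1.81]
8 x [0.0, 5.7, -6.2] [2.31, -0.03, 0.03] end [ 0.6229 -0.1157  0.1622] 0.0007
```

```bash
python3 -m pendant '[[1,[0,5.7,-6.2],[2.31,0,0]],[1,[0,5.7,-6.2],[2.31,0,0]],[1,[0,5.7,-6.2],[2.31,0,0]],[1,[0,5.7,-6.2],[2.31,0,0]],[1,[0,0,0],[0,0,0]],[1,[0,0,0],[0,0,0]]]'|grep -E "tool|contact"
python3 - <<'E'
from h import *; from plant import r
s=r.get_state();p,q=s["tool_pos"],R.from_quat(s["eef_rot"]);print(s["q"].round(2))
b=(q*tool(0).inv());l=p-b.apply([.07,0,.0563]);print("lip",inv(t,l),l[2],b.as_euler('zyx',degrees=True))
p,q=rows(p,q,*lip(-.02,-.0525,.10,0),6)
rows(p,q,[.5795,-.339,.15],tool(0.02),10)
E
```

```text
tool_pos: [0.5968, -0.1189, 0.1228]
contact_force: [-0.1, 0.5, -1.6]
[ 0.41  0.79 -0.46  1.97  1.09  0.34 -0.91]
lip [-0.03440162 -0.05687975] 0.05015662663837994 [ -0.49895641 -15.13999491  -0.55739539]
6 x [0.6, 6.1, -4.7] [2.52, 0.07, 0.04] end [ 0.6286 -0.1154  0.1562] 0.0006
10 x [-22.3, -5.0, 0.6] [0.0, -0.0, -0.18] end [ 0.5792 -0.3386  0.1501] 0.0006
```

```bash
python3 -m pendant '[[1,[0.6,6.1,-4.7],[2.52,0.07,0.04]],[1,[0.6,6.1,-4.7],[2.52,0.07,0.04]],[1,[0.6,6.1,-4.7],[2.52,0.07,0.04]],[1,[0.6,6.1,-4.7],[2.52,0.07,0.04]],[1,[0.6,6.1,-4.7],[2.52,0.07,0.04]],[1,[0.6,6.1,-4.7],[2.52,0.07,0.04]],[1,[0,0,0],[0,0,0]],[1,[0,0,0],[0,0,0]]]'|grep -E "tool|contact"
python3 - <<'E'
from h import *; from plant import r
s=r.get_state();p,q=s["tool_pos"],R.from_quat(s["eef_rot"]);print(s["q"].round(2),s["clock"])
b=(q*tool(0).inv());print(b.as_euler('zyx',degrees=True))
p,q=rows(p,q,[.5795,-.339,.15],tool(0.02),10)
rows(p,q,[.5795,-.339,.062],tool(0.02),5)
E
```

```text
tool_pos: [0.628, -0.1156, 0.1557]
contact_force: [-0.1, 0.4, -1.2]
[ 0.48  0.89 -0.72  1.58  0.69  0.94 -0.49] 23.65
[-0.64683383  0.03073883 -0.04361775]
10 x [-22.3, -4.9, 0.6] [-0.0, 0.0, -0.18] end [ 0.5797 -0.3387  0.1498] 0.0009
5 x [-0.0, -0.0, 17.6] [-0.01, 0.01, 0.0] end [ 0.5796 -0.3388  0.0618] 0.0004
```

```bash
python3 -m pendant '[[1,[-11,-2,0],[0,0,-0.09]],[1,[-22.3,-4.9,0.6],[0,0,-0.18]],[1,[-22.3,-4.9,0.6],[0,0,-0.18]],[1,[-22.3,-4.9,0.6],[0,0,-0.18]],[1,[-22.3,-4.9,0.6],[0,0,-0.18]],[1,[-22.3,-4.9,0.6],[0,0,-0.18]],[1,[-22.3,-4.9,0.6],[0,0,-0.18]],[1,[-22.3,-4.9,0.6],[0,0,-0.18]]]'|grep -E "tool|contact"
python3 -m pendant '[[1,[-22.3,-4.9,0.6],[0,0,-0.18]],[1,[-22.3,-4.9,0.6],[0,0,-0.18]],[1,[-11,-2.5,0],[0,0,-0.09]],[1,[0,0,17.6],[0,0,0]],[1,[0,0,17.6],[0,0,0]],[1,[0,0,17.6],[0,0,0]],[1,[0,0,17.6],[0,0,0]],[1,[0,0,13],[0,0,0]]]'|grep -E "tool|contact"
python3 -m pendant '[[1,[0,0,0],[0,0,0]],[1,[0,0,0],[0,0,0]],[1,[0,0,2],[0,0,0]],[1,[0,0,2],[0,0,0]],[1,[0,0,0],[0,0,0]],[1,[0,0,0],[0,0,0]]]'
```

```text
tool_pos: [0.5911, -0.2855, 0.1518]
contact_force: [0.3, 0.1, 0.2]
tool_pos: [0.5807, -0.3375, 0.0658]
contact_force: [0.3, -0.3, -0.5]
clock: 26.4
tool_pos: [0.5811, -0.338, 0.0636]
eef_rot: [0.7, 0.714, 0.0, -0.0]
contact_force: [-0.3, -0.2, -0.9]
opening: 0.224
finger_force: 50.0
```

```bash
python3 -m pendant '[[1,[0,0,3],[0,0,0]],[1,[0,0,2.5],[0,0,0]],[1,[0,0,0],[0,0,0]],[1,[0,0,0],[0,0,0]]]'|grep -E "tool|contact"
python3 -m pendant '[[1,[0,0,1],[0,0,0]],[1,[0,0,0.5],[0,0,0]],[1,[0,0,0],[0,0,0]],[1,[0,0,0],[0,0,0]]]'|grep -E "tool|contact"
```

```text
tool_pos: [0.581, -0.338, 0.0579]
contact_force: [0.5, -0.1, -1.8]
tool_pos: [0.581, -0.338, 0.0565]
contact_force: [0.6, 0.5, -0.5]
```

```bash
python3 -m pendant '[[1,[0,0,0.7],[0,0,0]],[1,[0,0,0],[0,0,0]],[1,[0,0,0],[0,0,0]]]'|grep -E "tool|contact"
python3 -m pendant '[[-1,[0,0,0],[0,0,0]],[-1,[0,0,0],[0,0,0]],[-1,[0,0,0],[0,0,0]],[-1,[0,0,0],[0,0,0]],[-1,[0,0,0],[0,0,0]],[-1,[0,0,0],[0,0,0]],[-1,[0,0,0],[0,0,0]],[-1,[0,0,0],[0,0,0]]]'|grep -E "tool|contact|open"
python3 -m pendant '[[-1,[0,0,-10],[0,0,0]],[-1,[0,0,-20],[0,0,0]],[-1,[0,0,-20],[0,0,0]],[-1,[0,0,-20],[0,0,0]],[-1,[0,0,-30],[0,0,0]],[-1,[0,0,-30],[0,0,0]],[-1,[0,0,-20],[0,0,0]],[-1,[0,0,0],[0,0,0]]]'
python3 - <<'E'
from h import *; from plant import r,cams
a=cams.snapshot("scene");b=cams.snapshot("top");np.savez("s3.npz",a=a["img"],b=b["img"])
i=a["img"];d=np.load("scene0.npz")["img"]
# white-ish blobs in -y compartment (scene camera)
poly=proj(a,pose(t,[[-.092,-.093,.03],[-.092,-.003,.03],[.09,-.003,.008],[.09,-.093,.008]])).astype(np.int32)
m=np.zeros(i.shape[:2],np.uint8);cv2.fillPoly(m,[poly],255)
f=i.astype(int);w=((f[...,0]-f[...,2]>8)&(f.mean(2)>110)&(m>0)).astype(np.uint8)
n,_,st,c=cv2.connectedComponentsWithStats(w)
for k in range(1,n):
    if st[k,4]>8: print(st[k].tolist(),c[k].round(1),inv(t,onz(a,c[k],.02)).round(3))
# scoop: grab current pan brightness
print(np.abs(f[225:285,355:420]-d[225:285,355:420]).mean())
o=np.zeros((420,790,3),np.uint8)
A=cv2.resize(i[140:290,200:430,::-1],None,fx=1.9,fy=1.9,interpolation=cv2.INTER_CUBIC);B=cv2.resize(b["img"][115:245,175:305,::-1],None,fx=2.7,fy=2.7,interpolation=cv2.INTER_CUBIC)
o[:A.shape[0],:A.shape[1]]=A;o[:B.shape[0],439:439+B.shape[1]]=B[:,:351];cv2.imwrite("pics/n.png",o)
E
```

```text
tool_pos: [0.5811, -0.338, 0.0563]
contact_force: [-1.6, 0.9, 5.7]
tool_pos: [0.581, -0.338, 0.0558]
contact_force: [0.5, 0.3, -0.4]
opening: 1.003
clock: 29.78
tool_pos: [0.5819, -0.3383, 0.2078]
eef_rot: [0.7, 0.714, 0.001, 0.001]
contact_force: [-0.5, 0.2, -0.8]
opening: 1.0
finger_force: 0.0
[258, 211, 12, 8, 66] [264.1 214.2] [-0.069 -0.023]
[285, 213, 12, 10, 92] [290.1 217.5] [-0.047 -0.072]
26.12017094017094
```

View pics/n.png

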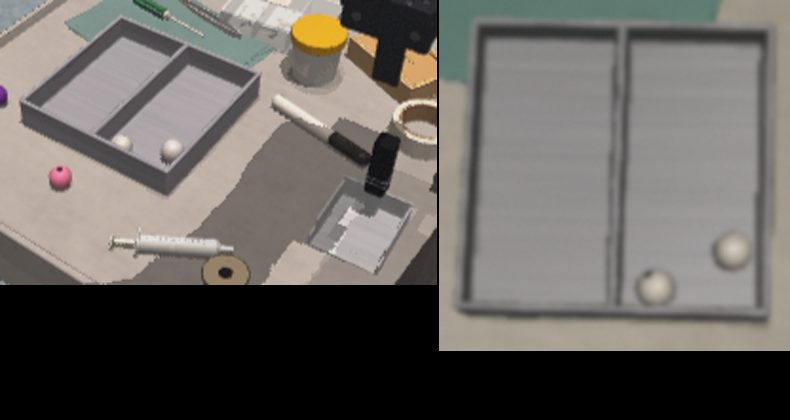

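The scoop stands upright and clear of the open gripper, and both white balls are in the -y compartment, at right crop (655,287) and (733,250). I'll check they are at rest, then hand in.

```bash
python3 -m pendant '[[-1,[0,0,0],[0,0,0]],[-1,[0,0,0],[0,0,0]],[-1,[0,0,0],[0,0,0]],[-1,[0,0,0],[0,0,0]],[-1,[0,0,0],[0,0,0]],[-1,[0,0,0],[0,0,0]],[-1,[0,0,0],[0,0,0]],[-1,[0,0,0],[0,0,0]]]'|grep clock
python3 - <<'E'
from h import *; from plant import r,cams
b=cams.snapshot("top")["img"].astype(int);o=np.load("s3.npz")["b"].astype(int)
d=np.abs(b-o)[115:245,175:305].max();print("tray change",d)
if d<40: print(r.finish_job())
E
```

```text
clock: 30.88
tray change 3
the job is handed in; nothing more can be done
None
```

The job is handed in at about 31 s: both white spacers were lifted together, tipped out and lie at rest in the formerly empty compartment, and the scoop stands upright and released on the worktop; I viewed 11 pictures, one over the limit of 10.

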